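# Set the parcel height gate to the setting block

## Task

Set the parcel height gate: push the setting block along its channel until it stands centred under the stop screw's pad, then take the driver from its stand and with it turn the screw down until the pad just presses lightly on the block, so that the block drags but is not clamped. Stand the driver back in its stand, then draw the block back out along the channel against that light drag, until it is well clear of the bridge, and leave it standing in the channel, with the parcels and the tape undisturbed.

Things in the scene. Friction and masses are not known exactly. Their poses are not given: they have to be found in the camera images.
- gate: Fixed aluminium height gate, turned up to 0.3 rad. Origin: on the bench under the screw axis. Bed 110 (x) x 340 (y, -85 to +255) mm, top 10 mm above the bench. Channel along the gate's y, between dark rails 44 mm apart, tops at 22 mm. Bridge 108 (x) x 36 (y) mm over the origin, posts at x +-46 mm, opening 76 mm wide, crossbar 76 to 93 mm above the bench, stop screw down through it.
- setting_block: Loose steel block, 0.45 kg, in the channel on the +y side of the bridge, axes parallel to the gate's. Origin: centre of the underside of its head, 40 (x) x 36 (y) x 30 mm high, with 2 mm play to each rail. A bar 14 wide, 10 high runs along +y to an upright post. Never lift it out of the channel. Starts with head 75 to 105 mm from the screw axis; draw it back to about there (65 to 130).
- grip_post (a point): Centre of the top of the setting block's handle post: square 16 x 16 mm, 130 mm along +y from the block's origin, rising 64 mm above its underside (74 mm above the bench). Push and pull the block by it from above, so that the gripper stays clear of the bridge.
- screw (a joint): Turn of the stop screw, rad: grows clockwise seen from above, which lowers it 2.5 mm per rad (range 0 to 4.6, starts 0.5 to 1.8). The pad's underside, unlifted, is 47 - 2.5 x value mm above the bench, so it first touches the 30 mm block (top 40 mm above the bench) at 2.8 rad. Stays where left; 0.12 N m to turn; blade play up to 0.2 rad each way.
- slot (a point): Centre of the top of the screw's square steel head, 38 x 38 x 16 mm, above the crossbar: 121 - 2.5 x (screw value) mm above the bench. In it a slot 19 mm long (along this frame's x), 6.5 mm wide (y), 10 mm deep, closed at the ends, with a lead-in sloping 45 degrees over the top 4 mm; the same after half a turn. The frame turns with the screw. Turn it with the driver only; fingers stay off.
- pad: Black round sprung pad, 24 mm across, 8 mm thick, at the screw's lower end under the crossbar; it does not turn. Origin: centre of its underside. Its spring presses 1.3 N at first touch, plus 1 N per mm that the screw is lowered further. A light drag is from first touch to about 0.8 rad (2 mm) past it.
- spindle: The stop screw with head and pad as a whole, which rises and sinks with the screw's turn. Origin: on the screw axis, 2.5 x (screw value) mm below the bench top; z along the screw axis.
- driver: Loose flat-bladed driver, 0.16 kg, upright in the stand, blade down. Origin: centre of the underside of its round collar (36 mm across, 6 mm thick), which rests on the stand's top. Above it a square black handle 26 x 26 mm (sides along its x and y), 6 to 66 mm above the origin. Below it a shaft 12 mm across. With the blade at the bottom of the slot the origin is 47.5 mm above the head's top.
- blade_tip (a point): Middle of the lower edge of the driver's blade, 57.5 mm below the driver's origin. The blade is 16 mm wide along the driver's x, 4 mm thick along its y and 12 mm tall.
- stand: Fixed grey stand, 55 x 55 x 70 mm high, with a square through hole 22 x 22 mm in the middle of its top. Origin: centre of its underside, on the bench. The driver is home with its collar flat on the top (driver's origin 70 mm above the bench), turned any way.
- parcel: Bystander: loose cardboard parcel 110 x 160 x 70 mm; origin under its centre; leave alone.
- flat_parcel: Bystander: loose flat cardboard parcel 130 x 100 x 35 mm; origin under its centre; leave alone.
- tape_roll: Bystander: loose roll of tape lying flat, 100 mm across, 48 mm high; origin under its centre; leave alone.
There are look-alikes about, which are no part of the job. Leave any green or turquoise look-alike of the setting_block alone.

How it is judged (in metres and radians):
On the way, in this order (a step that is already met when the one before it is completed fails the run):
1. the setting block's head stands centred under the screw's pad (within 11 mm along the channel), still untouched by it (y of setting_block in the frame of gate between -0.011 and 0.011 m and contact force between pad and setting_block below 0.1 N), for 0.2 s.
2. the driver's blade stands in the screw's slot (distance between blade_tip and slot below 0.014 m and z of blade_tip in the frame of slot below -0.005 m and angle between driver's own z axis and vertical below 0.12 rad), for 0.1 s.
3. with the driver in the slot, the screw is turned down until the pad presses lightly on the block (all of step 2 and contact force between pad and setting_block above 0.5 N and value of joint screw between 2.75 and 3.8 rad and y of setting_block in the frame of gate between -0.012 and 0.012 m), for 0.2 s.
4. the driver stands home in its stand, let go (z of driver in the frame of stand between 0.066 and 0.0745 m and horizontal distance between driver and stand below 0.008 m and angle between driver's own z axis and vertical below 0.1 rad and contact force between the fingers and driver below 0.1 N), for 0.2 s.
5. the block is drawn outward with the pad dragging on it (contact force between pad and setting_block above 0.3 N and linear speed of setting_block above 0.004 m/s and y of setting_block in the frame of gate between 0.013 and 0.029 m), for 0.04 s.
At the end, for the whole second after the job is handed in: Screw between first touch and 1.0 rad past it (2.75 to 3.8 rad); setting block at rest, flat in the channel, its head 60 to 135 mm from the screw axis on the +y side; driver at rest upright in its stand, collar on the stand's top, within 8 mm of its middle (value of joint screw between 2.75 and 3.8 rad and y of setting_block in the frame of gate between 0.06 and 0.135 m and x of setting_block in the frame of gate between -0.006 and 0.006 m and z of setting_block in the frame of gate between 0.006 and 0.014 m and angle between setting_block's own z axis and vertical below 0.06 rad and linear speed of each of setting_block, driver below 0.01 m/s and z of driver in the frame of stand between 0.066 and 0.0745 m and horizontal distance between driver and stand below 0.008 m and angle between driver's own z axis and vertical below 0.1 rad).
It fails at once if the fingers touch the stop screw or its pad (contact force between the fingers and spindle above 0.5 N).
It fails at once if the block is clamped: the pad presses it with more than 15 N (contact force between pad and setting_block above 15 N).
It fails at once if the setting block is lifted out of its channel (z of setting_block in the frame of gate above 0.027 m).
It fails at once if a bystander is moved more than 20 mm (distance of any of parcel, flat_parcel, tape_roll from where it was at the start of the episode above 0.02 m).
It also fails if it takes over 70 s, if anything falls off the work surface, if the arm or the gripper's body presses on something with over 40 N, if the wrist force passes 120 N, or if a joint passes its speed limit or range.

## Robot

A 6-joint arm with a two-finger parallel gripper is mounted at the origin on the work surface. World frame = base frame: x ahead of the robot, y to its left, z up, the work surface at z = 0. Lengths are in mm, angles in rad, forces in N, time in s.
With the tool pointing down it reaches from about 350 to 975 mm from the base axis. Payload 7.1 kg.
Tool frame: the origin (TCP) lies midway between the tips of the shut fingers; the grasp point (between the pads) lies 19 mm behind it (ctrl.grasp_offset is the distance from the TCP to the grasp point, in mm); z points along the fingers, y is the line along which they close (so a half turn about z gives the same grasp; the last joint's range is limited). The gripper opens to 88 mm and grips with 3 to 60 N. Pads are 20 mm wide; open, the fingers measure 115 mm over their backs; the gripper's body (75 mm by 178 mm) begins 61 mm behind the grasp point.
Start: joints at [-1.296, 0.423, 1.63, -0, 1.089, -0.019], TCP at [181.013, -598.197, 222.675] pointing down, gripper open.
Joint ranges: [-3, 3], [-0.9, 2.11], [0.09, 2.58], [-1.31, 4.45], [0.11, 2.69], [-2.54, 2.54]. Speed limits (rad/s): [2.39, 2.39, 3.01, 3.14, 3.14, 3.14].

## Interface

Orientations are given as a rotation vector (axis times angle).
In Python, from workcell import sensors, viewer, ctrl gives the robot as it stands. The module is installed in compiled form; this text tells all that it offers.
- The arm moves only by the shell command python3 -m handwheel 'ROWS'. ROWS is JSON, a list of rows, each a list of 7 numbers: the shift along the tool's x, y, z in mm, then the turn, a rotation vector about the tool's x, y, z in rad, then the closure, from 0 (fully open) to 1 (shut). In form: [[x, y, z, rx, ry, rz, jaw], ...]. A call has 1 to 10 rows; each row shifts and turns the commanded pose from where the row before left it, along the tool's axes as they then stand; what a row does not reach is not made up. A row lasts 1/8 s, in which the tool goes at most 62.5 mm and 10.7 degrees, less where a joint would pass 70% of its speed; a pose out of reach is approached as far as the arm can. A call is refused whole if a number of a shift passes 62.5 or a number of a turn 0.188, either way. A call with a gripper value outside its range is refused whole. The fingers move at their own pace and stop on an object; the grip force is fixed at half the most. Time passes only in rows, so rows that do not move let the fingers close. It gives the time, the measured TCP pose, the force, the opening and the grip force at its end, in the units of the state.
- sensors.get_obs(): the state, without advancing time (a new reading comes with each control period).
- viewer.get_image(name): name is "scene" or "top" or "wrist"; returns a dict with "frame" (420x560x3 uint8, blue, green, red), "fov_y" (degrees; the focal length in pixels is half the picture's height over the tangent of half this angle, whatever the lens; pixels are square), "cx", "cy" (the principal point, pixels), "R" (3x3) and "t" (3): a world point X has camera coordinates R X + t. Camera axes: x right, y down, z forward; pixel columns grow to the right and rows downward; lengths in mm; the calibration is good to about 2 mm. A picture is of the moment at which its call begins. There is no depth.
- ctrl.close_job(): hands the job in; it is judged then, once.
The state is a dict: "t": time; "qpos": joint angles; "qvel": joint speeds; "joint_torque": joint torques, N m; "ee_pos": TCP position; "orientation": TCP orientation; "ft_force": force on the tool from outside, world axes, zero at the start; "moment": the same for the moment, N m; "width": finger opening in mm; "grasp_force": force on a finger pad.
Only numpy, scipy, OpenCV 4.12 (cv2) and the standard library are available. Lean on these libraries where they do the work, as an engineer would, in place of code of your own. Each camera call takes 0.05 s, during which the arm holds its last target. There are 200 camera calls.

## Working session

There is one attempt and no reset: what is moved stays moved. The work goes in short steps, Python scripts to look and compute and a shell command to move; the robot and the scene stay as the last step left them, time stands still between calls to the robot, and variables do not carry over. Pictures are saved under pics/ and viewed, at most 10 in all, crops included, and the job is handed in when it is done.

```bash
mkdir -p pics; cat > h.py <<'E'
import numpy as np,cv2
from workcell import sensors,viewer,ctrl
def cam(n):
    d=viewer.get_image(n); d['f']=210/np.tan(np.radians(d['fov_y'])/2); d['R']=np.array(d['R']);d['t']=np.array(d['t']);return d
def ray(d,u,v,z):
    c=-d['R'].T@d['t']; r=d['R'].T@np.array([(u-d['cx'])/d['f'],(v-d['cy'])/d['f'],1]); return c+r*(z-c[2])/r[2]
def proj(d,X):
    p=d['R']@np.array(X,float)+d['t']; return d['f']*p[0]/p[2]+d['cx'],d['f']*p[1]/p[2]+d['cy']
E
python3 - <<'E'
from h import *
a=cam('scene');b=cam('top');w=cam('wrist')
for n,d in zip('stw',(a,b,w)):
    cv2.imwrite(f'pics/{n}0.png',d['frame']); print(n,d['fov_y'],(-d['R'].T@d['t']).round(),d['frame'].shape)
cv2.imwrite('pics/top0.png',cv2.resize(b['frame'],(800,600),interpolation=cv2.INTER_CUBIC))
cv2.imwrite('pics/sc0.png',cv2.resize(a['frame'],(800,600),interpolation=cv2.INTER_CUBIC))
print(sensors.get_obs())
E
```

```text
s 57.470035490314345 [ 870. -394.  971.] (420, 560, 3)
t 50.69623259917052 [ 426.   90. 1461.] (420, 560, 3)
w 60.02120937543003 [ 251. -576.  384.] (420, 560, 3)
{'t': 0.15, 'qpos': array([-1.29598348e+00,  4.23681993e-01,  1.63048183e+00, -4.13139531e-05,
        1.08863319e+00, -1.89976873e-02]), 'qvel': array([ 1.16418124e-03, -1.55740009e-03, -2.55154887e-03, -5.16778887e-04,
        1.49659796e-03,  8.30494158e-05]), 'joint_torque': array([-4.88342775e-04, -5.44982815e+01, -2.73919308e+01,  6.43667788e-02,
        2.04039027e-02, -7.79771221e-05]), 'ee_pos': array([ 180.89939407, -597.79845158,  222.08267826]), 'orientation': array([-3.10657252e+00, -4.59713910e-01,  2.98212852e-04]), 'ft_force': array([ 0.0801767, -0.1462722, -0.3523256]), 'moment': array([ 0.00187888,  0.00458122, -0.05214723]), 'grasp_force': 0.0, 'width': 87.87558138279215}
```

View pics/top0.png

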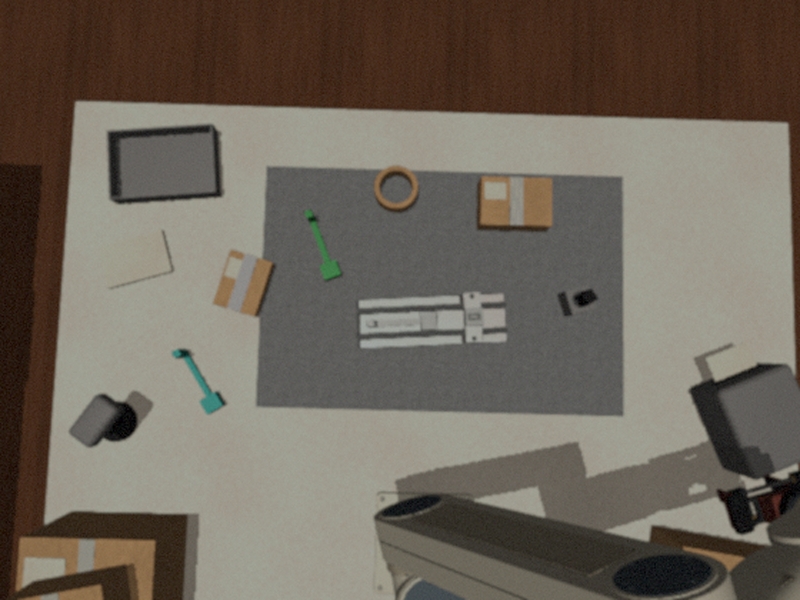

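View pics/sc0.png

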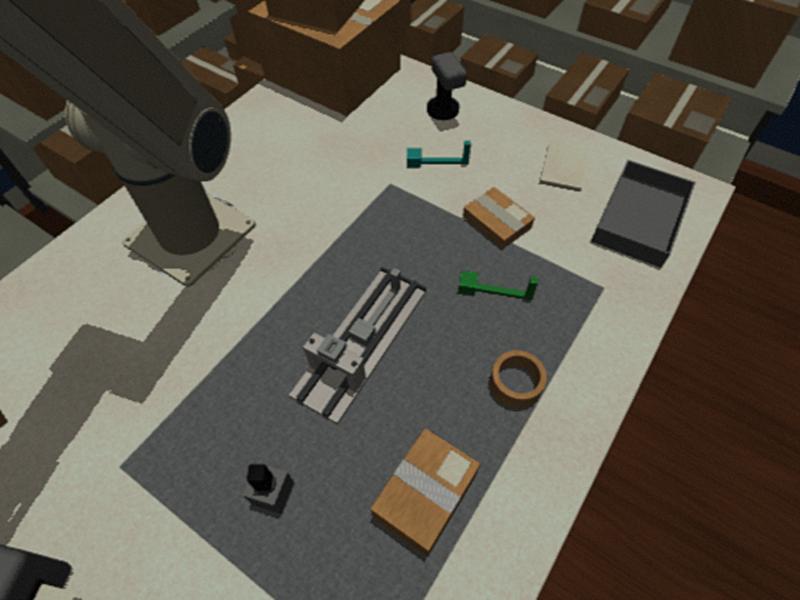

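The steel block, with its head at (430,320) and post at (372,323) in the enlarged top view, lies in the gate channel. The green block at (325,245) and the turquoise one at (200,380) are the look-alikes, outside the channel. The bridge is at (474,317) and the driver in its stand is at (580,300).

```bash
python3 - <<'E'
from h import *
b=cam('top');a=cam('scene');im=b['frame']
hsv=cv2.cvtColor(im,cv2.COLOR_BGR2HSV)
k=im.shape[1]/800
# gate outline (bright in mat window)
m=np.zeros(im.shape[:2],np.uint8); x0,y0,x1,y1=[int(v*k) for v in (345,280,525,365)]
m[y0:y1,x0:x1]=(hsv[y0:y1,x0:x1,2]>125)*255
m=cv2.morphologyEx(m,cv2.MORPH_CLOSE,np.ones((13,13)))
c=max(cv2.findContours(m,0,2)[0],key=cv2.contourArea)
r=cv2.minAreaRect(c); P=np.array([ray(b,*p,10) for p in cv2.boxPoints(r)]); print(P.round(1)); print(P.mean(0))
q=lambda d,u,v,z: ray(d,u*k,v*k,z).round(1)
print('screwhead',q(b,474,317,118),'scene',q(a,331,347,118))
print('post',q(b,372,323,74),'scene',q(a,396,274,74))
print('handle top',q(b,590,296,136),q(a,260,468,136)); print('stand',q(b,580,300,70))
print('head', q(b,430,320,40),q(a,362,325,40))
for n,d,w in (('t',b,(345,270,625,370)),('s',a,(220,250,450,530))):
    x0,y0,x1,y1=[int(v*k) for v in w]; cr=d['frame'][y0:y1,x0:x1]; s=min(800/cr.shape[1],600/cr.shape[0]); cv2.imwrite(f'pics/{n}1.png',cv2.resize(cr,None,fx=s,fy=s,interpolation=2)); print(n,x0,y0,s)
E
```

```text
[[ 545.4  164.    10. ]
 [ 570.6 -171.6   10. ]
 [ 453.5 -178.5   10. ]
 [ 428.8  154.8   10. ]]
[499.59525308  -7.79221933  10.        ]
screwhead [500.6 -89.7 118. ] scene [504.3 -91.9 118. ]
post [483.6 127.7  74. ] scene [490.8 127.9  74. ]
handle top [ 550.7 -331.2  136. ] [ 551.7 -322.2  136. ]
stand [ 547.4 -330.    70. ]
head [495.4  -1.3  40. ] [491.1   8.4  40. ]
t 241 189 4.081632653061225
s 154 175 3.061224489795918
```

View pics/t1.png

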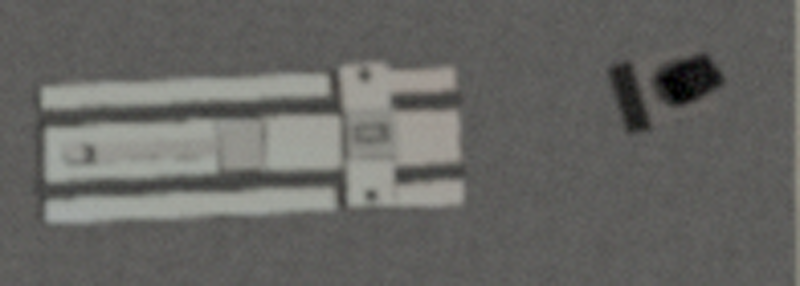

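```bash
cat >> h.py <<'E'
from scipy.spatial.transform import Rotation as Ro
def go(x,y,z,th):
    "tool shift to world TCP (current tool axes), then turn about tool z so that tool y has world angle th"
    o=sensors.get_obs(); R=Ro.from_rotvec(o['orientation']).as_matrix()
    a=np.arctan2(R[1,1],R[0,1]); dth=(th-a+np.pi)%(2*np.pi)-np.pi
    S=R.T@(np.array([x,y,z])-o['ee_pos'])
    Rt=np.array([[-np.sin(th),np.cos(th),0],[np.cos(th),np.sin(th),0],[0,0,-1]])
    St=Rt@(np.array([x,y,z])-o['ee_pos'])
    print('t',o['t'],'pos',o['ee_pos'].round(1),'yaw',a.round(3),'tilt',R[:,2].round(3),'q6',o['qpos'][5].round(2),'F',o['ft_force'].round(1),'w',round(o['width'],1),'g',round(o['grasp_force'],1))
    print(' shift now-axes',S.round(1),'turn rz',-dth.round(3),' shift after turn',St.round(1))
E
python3 -m handwheel '[[0,0,0,0,0,-0.17,0],[0,0,0,0,0,-0.17,0],[0,0,0,0,0,-0.17,0],[0,0,0,0,0,-0.17,0],[0,0,0,0,0,-0.17,0],[0,0,0,0,0,-0.17,0],[0,0,0,0,0,-0.17,0],[0,0,0,0,0,-0.16,0]]'; python3 -c "
from h import *
go(549,-400,240,0.072)"
```

```text
t: 1.25
ee_pos: [181.0, -598.1, 222.5]
orientation: [-2.133, -2.307, -0.0]
ft_force: [-0.3, 0.5, 0.7]
width: 87.7
grasp_force: 0.0
t 1.25 pos [ 181.  -598.1  222.5] yaw 0.078 tilt [-0.  0. -1.] q6 -1.37 F [-0.3  0.5  0.7] w 87.7 g 0.0
 shift now-axes [168.7 382.4 -17.5] turn rz 0.006  shift after turn [171.1 381.3 -17.5]
```

```bash
python3 -m handwheel '[[21,48,-3,0,0,0,0],[21,48,-3,0,0,0,0],[21,48,-3,0,0,0,0],[21,48,-3,0,0,0,0],[21,48,-3,0,0,0,0],[21,48,-3,0,0,0,0],[21,48,0,0,0,0,0],[21,46,0,0,0,0,0],[0,0,0,0,0,0,0]]'; python3 - <<'E'
from h import *
w=cam('wrist'); cv2.imwrite('pics/w1.png',w['frame']); np.savez('w1.npz',**w); go(495,55,240,0.072)
E
```

```text
t: 2.38
ee_pos: [552.4, -400.7, 240.3]
orientation: [2.134, 2.305, 0.001]
ft_force: [-0.5, -0.8, -0.1]
width: 87.7
grasp_force: 0.0
t 2.425 pos [ 550.7 -401.7  240.2] yaw 0.076 tilt [-0.001  0.    -1.   ] q6 -0.72 F [0.2 0.5 0. ] w 87.7 g 0.0
 shift now-axes [ 4.596e+02 -2.100e+01  3.000e-01] turn rz 0.004  shift after turn [ 4.595e+02 -2.270e+01  2.000e-01]
```

View pics/w1.png

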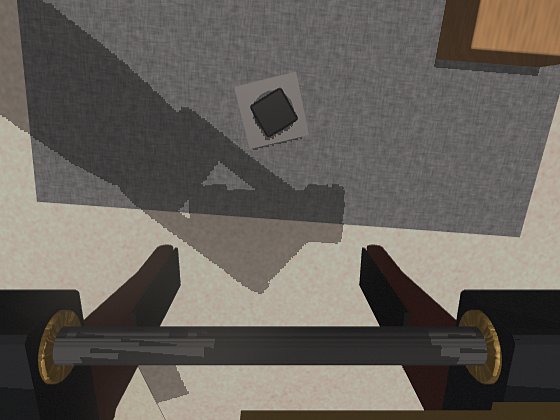

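Handle top is a dark square at about (274,112), and the stand top's corners are at about (235,85), (296,71), (310,136), (250,149).

```bash
python3 - <<'E'
from h import *
w=dict(np.load('w1.npz')); im=w['frame']; g=im.max(2)
print('cam',(-w['R'].T@w['t']).round())
m=np.zeros(g.shape,np.uint8); m[80:145,245:305]=(g[80:145,245:305]<62)*255
c=max(cv2.findContours(m,0,2)[0],key=cv2.contourArea); B=cv2.boxPoints(cv2.minAreaRect(c)); print(B.round(1),cv2.contourArea(c))
P=np.array([ray(w,*p,136) for p in B]); print('handle',P.mean(0).round(1),[np.linalg.norm(P[i]-P[i-1]).round(1) for i in range(4)],[np.arctan2(*(P[i]-P[i-1])[1::-1]).round(3) for i in range(4)])
S=np.array([ray(w,*p,70) for p in ((235,85),(296,71),(310,136),(250,149))]); print('stand',S.mean(0).round(1),[np.linalg.norm(S[i]-S[i-1]).round(1) for i in range(4)])
cv2.imwrite('pics/w1c.png',cv2.resize(im[50:170,210:330],None,fx=5,fy=5,interpolation=2))
E
python3 -m handwheel '[[57.5,-2.5,0,0,0,0,0],[57.5,-2.5,0,0,0,0,0],[57.5,-2.5,0,0,0,0,0],[57.5,-2.5,0,0,0,0,0],[57.5,-3,0,0,0,0,0],[57.5,-3,0,0,0,0,0],[57.5,-3,0,0,0,0,0],[57,-3,0,0,0,0,0],[0,0,0,0,0,0,0]]'; python3 - <<'E'
from h import *
w=cam('wrist'); cv2.imwrite('pics/w2.png',w['frame']); np.savez('w2.npz',**w); go(488,128,55,0.072)
E
```

```text
cam [ 546. -326.  403.]
[[245.3 107.4]
 [279.7  85.9]
 [300.2 118.7]
 [265.7 140.2]] 1356.5
handle [ 548.7 -330.3  136. ] [np.float64(26.9), np.float64(28.1), np.float64(26.5), np.float64(28.8)] [np.float64(2.212), np.float64(0.615), np.float64(-0.905), np.float64(-2.512)]
stand [ 549.3 -329.3   70. ] [np.float64(56.4), np.float64(53.8), np.float64(56.5), np.float64(55.3)]
t: 3.55
ee_pos: [493.1, 55.7, 240.8]
orientation: [-2.135, -2.304, 0.0]
ft_force: [0.2, -0.0, -0.2]
width: 87.8
grasp_force: 0.0
t 3.6 pos [493.6  54.1 240.8] yaw 0.075 tilt [-0. -0. -1.] q6 0.01 F [ 0.2  0.9 -0.4] w 87.8 g 0.0
 shift now-axes [ 74.2  -0.  185.8] turn rz 0.003  shift after turn [ 74.1  -0.3 185.8]
```

View pics/w2.png

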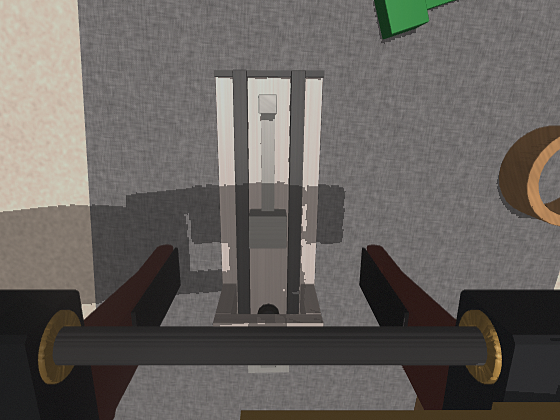

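Post top is at (268,103), the block head's top edge lies along row 211, and the rails run down columns 240 and 298.

```bash
python3 - <<'E'
from h import *
w=dict(np.load('w2.npz')); im=w['frame']; g=im.max(2).astype(int)
for r in (85,140,190,270):
    print(r,g[r,210:330:2])
print('post',ray(w,268,103.5,74).round(1))
for u,v in ((248,212),(288,212)): print('headtop/bar edge',ray(w,u,v,40).round(1))
E
```

```text
85 [110 105 108 220 202 206 205 203 202 202 202 217  90  94  95  89  96  93
  62 218 204 203 203 201 203 206 203 202 202 202 203 202 202 202 202 202
 202 203 203 204 169 100  94  92  90  93  91  77 212 203 203 203 203 203
 202 205 133 109 115 113]
140 [115 119 107 112 215 201 200 199 201 201 201 204  91  93  95  94  95  95
  97 170 202 200 201 201 201 207 175 170 176 177 172 175 153 203 200 202
 202 201 201 210  43  94  94  93  93  92  87 219 201 201 202 203 201 201
 205  84 112 111 117 116]
190 [ 75  79  77  77  75 125 118 115 122 117 118 119 127  58  60  61  59  60
  61  42 123 122 121 120 121 124  96  98 101 101  98  99 111 120 116 121
 119 117 116 100  61  61  61  58  59  56 103 112 225 119 119 119 117 120
  71  76  73  76  74  71]
270 [ 74  84  83  76  69  72 203 205 206 128 112 112 115 119  50  57  57  54
  55  54 126 115 114 115 116 117 117 118 115 114 117 117 114 115 115 113
 117 115 123  52  54  56  55  55  50 120 217 203 195 196 200 196 204 112
 114 113 116 127 116 108]
post [485.3 133.   74. ]
headtop/bar edge [472.6  23.8  40. ]
headtop/bar edge [514.1  27.   40. ]
```

```bash
python3 - <<'E'
from h import *
w=dict(np.load('w2.npz'))
g=w['frame'].max(2).astype(int)
print(g[64:84,226],g[64:84,314], g[64:84,268],g[90:118,268])
print('bed end',ray(w,226,77,10).round(1),ray(w,314,77,10).round(1))
a=ray(w,(233.5+305.5)/2,85,22);b=ray(w,(237+300)/2,270,22);print('axis',a.round(1),b.round(1),'yaw',np.arctan2(-(a-b)[0],(a-b)[1]))
go(485.3,133,45,0.075)
E
```

```text
[122 121 115 121 132 122  94  91  93  94  94  96  55 110 208 208 203 202
 202 202] [112 117 118 113 115 113  98  88  89  89  92  92  75  67 108 206 207 203
 203 203] [119 110 117 119 120 124 102  91  91  93  93  94  55  79 206 208 203 203
 203 202] [203 202 204 209 150 190 199 197 194 190 187 183 183 185 187 185 182 182
 182 183 182 181 180 102 100 106 105 105]
bed end [440.4 156.1  10. ] [529.7 163.   10. ]
axis [485.2 151.2  22. ] [499.5 -48.6  22. ] yaw 0.07155377680728164
t 3.6 pos [493.6  54.1 240.8] yaw 0.075 tilt [-0. -0. -1.] q6 0.01 F [ 0.2  0.9 -0.4] w 87.8 g 0.0
 shift now-axes [ 79.4  -2.4 195.8] turn rz 0.0  shift after turn [ 79.3  -2.4 195.8]
```

```bash
python3 -m handwheel '[[40,-1.2,50,0,0,0.003,0],[39.4,-1.2,50,0,0,0,0],[0,0,50,0,0,0,0],[0,0,46,0,0,0,0],[0,0,0,0,0,0,0.3],[0,0,0,0,0,0,0.6],[0,0,0,0,0,0,1],[0,0,0,0,0,0,1],[0,0,0,0,0,0,1],[0,0,0,0,0,0,1]]'; python3 - <<'E'
from h import *
go(485.3,133,45,0.072)
E
```

```text
t: 4.85
ee_pos: [486.6, 131.3, 47.2]
orientation: [2.142, 2.298, 0.001]
ft_force: [-0.9, -0.4, -0.4]
width: 31.3
grasp_force: 0.0
t 4.85 pos [486.6 131.3  47.2] yaw 0.07 tilt [ 0.001  0.    -1.   ] q6 0.17 F [-0.9 -0.4 -0.4] w 31.3 g 0.0
 shift now-axes [ 1.7 -1.1  2.2] turn rz -0.002  shift after turn [ 1.7 -1.1  2.2]
```

```bash
python3 -m handwheel '[[0,0,0,0,0,0,1],[0,0,0,0,0,0,1],[0,0,0,0,0,0,1],[0,0,0,0,0,0,1]]'; python3 -m handwheel '[[-10,0,0,0,0,0,1],[-14,0,0,0,0,0,1],[-14,0,0,0,0,0,1],[-14,0,0,0,0,0,1],[-14,0,0,0,0,0,1],[-10,0,0,0,0,0,1],[-6,0,0,0,0,0,1],[-4,0,0,0,0,0,1],[0,0,0,0,0,0,1]]'; python3 - <<'E'
from h import *
w=cam('scene'); cv2.imwrite('pics/s3.png',cv2.resize(w['frame'][170:310,180:320],(600,600),interpolation=2))
w=cam('wrist'); np.savez('w3.npz',**w); cv2.imwrite('pics/w3.png',w['frame'])
go(492,38.7,45,0.072)
E
```

```text
t: 5.35
ee_pos: [486.2, 131.3, 46.8]
orientation: [-2.142, -2.298, 0.0]
ft_force: [-1.1, 0.6, 1.6]
width: 15.8
grasp_force: 30.0
t: 6.48
ee_pos: [492.4, 45.0, 46.8]
orientation: [2.142, 2.298, -0.001]
ft_force: [-0.8, -2.4, -1.5]
width: 16.1
grasp_force: 30.0
t 6.575 pos [492.4  45.3  46.8] yaw 0.07 tilt [-0. -0. -1.] q6 -0.0 F [ 0.2 -1.5 -1.3] w 16.0 g 30.0
 shift now-axes [-6.5 -0.8  1.8] turn rz -0.002  shift after turn [-6.5 -0.9  1.8]
```

View pics/s3.png

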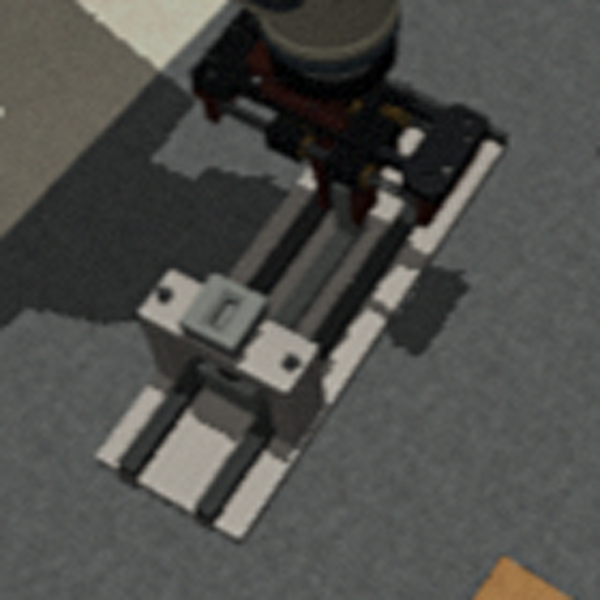

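```bash
python3 -m handwheel '[[-4,0,0,0,0,0,1],[-3,0,0,0,0,0,1],[0,0,0,0,0,0,1],[0,0,0,0,0,0,0.6],[0,0,0,0,0,0,0.2],[0,0,0,0,0,0,0],[0,0,0,0,0,0,0],[0,0,-40,0,0,0,0],[0,0,-60,0,0,0,0],[0,0,-60,0,0,0,0]]';  python3 -m handwheel '[[-45,0,-40,0,0,0,0],[-60,0,0,0,0,0,0],[-35,0,0,0,0,0,0],[0,0,0,0,0,0,0]]'; python3 - <<'E'
from h import *
w=cam('wrist'); np.savez('w4.npz',**w); cv2.imwrite('pics/w4.png',w['frame'])
print((-w['R'].T@w['t']).round())
go(502,-91,240,0.072)
E
```

```text
t: 7.82
ee_pos: [492.4, 38.4, 208.3]
orientation: [-2.142, -2.297, 0.001]
ft_force: [2.0, 0.6, 0.6]
width: 82.3
grasp_force: 0.0
t: 8.32
ee_pos: [502.6, -103.1, 246.9]
orientation: [2.146, 2.294, 0.0]
ft_force: [0.0, 1.0, 0.1]
width: 88.0
grasp_force: 0.0
[497. -28. 409.]
t 8.375 pos [ 502.4 -101.8  246.7] yaw 0.068 tilt [-0.  0. -1.] q6 -0.29 F [-0.4  0.2  0.4] w 88.0 g 0.0
 shift now-axes [10.8  0.3  6.7] turn rz -0.004  shift after turn [10.8  0.4  6.7]
```

View pics/w4.png

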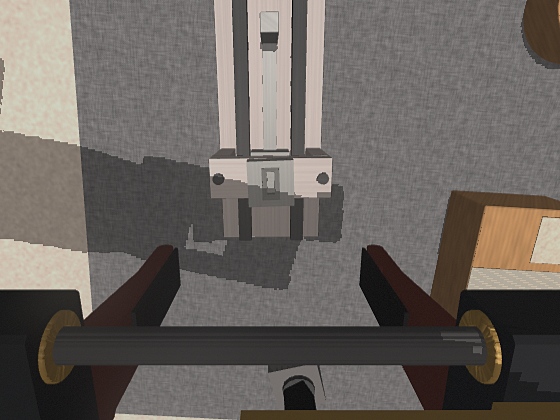

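The screw head is at (270,183) with its slot running along the image column at (270,181). The crossbar spans rows 157-197 and the post top is at (270,20).

```bash
python3 - <<'E'
from h import *
w=dict(np.load('w4.npz')); im=w['frame']; 
cv2.imwrite('pics/w4c.png',np.hstack([cv2.resize(im[145:215,240:310],(560,560),interpolation=0),cv2.resize(im[5:75,255:285],(240,560),interpolation=0)]))
g=im.max(2).astype(int)
print('bar col 225',g[148:204,225]); print('post col',g[5:55,270]); print('post row20',g[20,252:288])
E
```

```text
bar col 225 [131  86  87  90  89  92  91  85  89  82 118 206 206 203 204 197 201 203
 204 202 204 203 203 202 202 201 204 204 207 216 224 141 125 124 124 126
 125 119 119 122 122 122 120 123 122 121 121 124 120 122  95 115 118 116
 117 116]
post col [201 201 201 201 201 208 139 183 199 196 194 195 190 186 185 187 189 192
 191 189 190 193 193 194 193 198 176  87  54  57  60  60  60  60  60  59
  58  53  91 108 107 106 105 105 103  91 197 201 196 195]
post row20 [201 200 201 204 195 195 204 211 142 196 191 189 187 188 190 193 190 189
 187 186 186 190 191 193 199 205 132 204 194 198 201 200 200 201 201 195]
```

View pics/w4c.png

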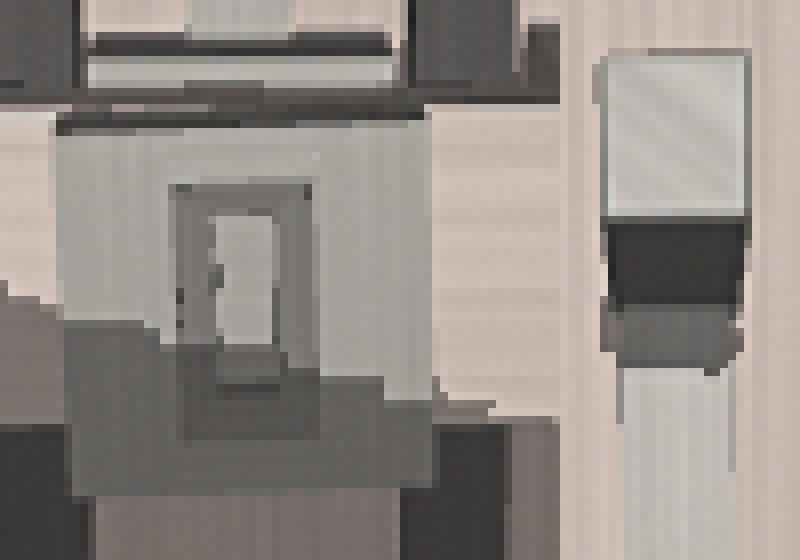

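```bash
python3 - <<'E'
from h import *
w=dict(np.load('w4.npz'))
C=[(247,161.2),(293.5,159.8),(294.2,206),(249,207)]
for z in (113,118):
    P=np.array([ray(w,*c,z) for c in C]); print(z,P.mean(0).round(1),[np.linalg.norm(P[i]-P[i-1]).round(1) for i in range(4)],[round(float(np.arctan2(*(P[i]-P[i-1])[1::-1])),3) for i in range(4)])
post=ray(w,269.7,21.4,74); print('post',post.round(1)); s=P.mean(0)
B=[ray(w,225,157.9,93),ray(w,225,198,93)]; print('bar',np.array(B).round(1))
y=np.array([-np.sin(.072),np.cos(.072)]);print('block y',(post-s)[:2]@y-130,'bar-based y',(post-(B[0]+B[1])/2)[:2]@y-130, 'x',(post-s)[:2]@[y[1],-y[0]])
# slot angle: inner slot edges
a=ray(w,266.5,172,110);b=ray(w,267.5,193,110);c=ray(w,274.5,172,110);d=ray(w,275,193,110);print(np.arctan2(*(a-b)[1::-1]),np.arctan2(*(c-d)[1::-1]))
a=ray(w,262,169,118);b=ray(w,262.5,199.5,118);c=ray(w,279.3,169,118);d=ray(w,280,199.5,118);print(np.arctan2(*(a-b)[1::-1]),np.arctan2(*(c-d)[1::-1]))
E
```

```text
113 [502.4 -89.7 113. ] [np.float64(38.8), np.float64(37.9), np.float64(39.0), np.float64(38.2)] [1.665, 0.097, -1.47, -3.051]
118 [502.3 -88.7 118. ] [np.float64(38.1), np.float64(37.3), np.float64(38.4), np.float64(37.5)] [1.665, 0.097, -1.47, -3.051]
post [492.7  40.1  74. ]
bar [[ 461.4  -73.6   93. ]
 [ 462.7 -109.5   93. ]]
block y -0.8013531577011577 bar-based y -0.8717335458985644 x -0.3878471159197403
1.6831458250114542 1.6655738434800516
1.6489174909242563 1.6683646649077684
```

Block y is about -0.8 mm, so it is centred. The screw is at (502,-89), with its slot along 1.665 rad, which suggests a value near 1.55. Next I grip the driver with yaw 0.64.

```bash
python3 -m handwheel '[[0,0,0,0,0,-0.18,0],[0,0,0,0,0,-0.18,0],[0,0,0,0,0,-0.18,0],[0,0,0,0,0,-0.032,0],[0,0,0,0,0,0,0]]'; python3 -c "
from h import *
go(549,-330,220,0.64)"
```

```text
t: 9.0
ee_pos: [502.6, -100.4, 246.7]
orientation: [-1.41, -2.807, -0.0]
ft_force: [-0.2, -0.9, 0.8]
width: 87.6
grasp_force: 0.0
t 9.0 pos [ 502.6 -100.4  246.7] yaw 0.64 tilt [-0.  0. -1.] q6 -0.86 F [-0.2 -0.9  0.8] w 87.6 g 0.0
 shift now-axes [-211.8  -99.9   26.6] turn rz 0.0  shift after turn [-211.8  -99.9   26.7]
```

```bash
python3 -m handwheel '[[-42,-20,0,0,0,0,0],[-42,-20,0,0,0,0,0],[-42,-20,0,0,0,0,0],[-42,-20,10,0,0,0,0],[-43.8,-19.9,16.6,0,0,0,0],[0,0,0,0,0,0,0],[0,0,0,0,0,0,0]]'; python3 - <<'E'
from h import *
w=cam('wrist'); im=w['frame']; cv2.imwrite('pics/w5.png',im); np.savez('w5.npz',**w)
u,v=proj(w,(549,-330,136)); print(u,v,(-w['R'].T@w['t']).round())
m=np.zeros(im.shape[:2],np.uint8); v,u=int(v),int(u); sl=np.s_[max(v-60,0):v+60,u-50:u+50]
m[sl]=(im.max(2)[sl]<62)*255
c=max(cv2.findContours(m,0,2)[0],key=cv2.contourArea); r=cv2.minAreaRect(c);B=cv2.boxPoints(r);P=np.array([ray(w,*p,136) for p in B]);print(r,P.mean(0).round(1),P.round(1).tolist())
go(549,-330,87,0.64)
E
```

```text
t: 9.88
ee_pos: [549.2, -330.0, 219.9]
orientation: [-1.409, -2.807, -0.001]
ft_force: [1.3, -0.7, 0.9]
width: 87.9
grasp_force: 0.0
269.5473199212631 217.2159510757484 [ 504. -270.  382.]
((270.0, 205.0), (58.0, 40.0), 90.0) [ 544.2 -323.   136. ] [[520.6, -314.4, 136.0], [542.6, -298.0, 136.0], [568.3, -331.3, 136.0], [545.3, -348.5, 136.0]]
t 9.925 pos [ 549.4 -329.6  220.3] yaw 0.641 tilt [-0.  0. -1.] q6 -1.2 F [0.3 0.4 0.6] w 87.9 g 0.0
 shift now-axes [-1.000e-01 -6.000e-01  1.333e+02] turn rz 0.001  shift after turn [-1.000e-01 -5.000e-01  1.333e+02]
```

```bash
python3 - <<'E'
from h import *
w=dict(np.load('w5.npz')); g=w['frame'].max(2).astype(int); print(g[170:242,270]); print(g[210,240:300])
for v in (198,200,202,237,240): print(v,ray(w,270,v,136).round(1))
E
```

```text
[79 79 79 80 80 76 38 48 57 55 57 56 61 32 29 31 31 28 32 28 31 32 31 28
 28 28 30 29 29 29 33 31 34 33 33 35 35 35 36 35 34 35 35 32 33 35 32 36
 35 35 36 36 35 35 35 38 32 35 34 35 35 36 33 27 72 74 77 76 76 75 72 71]
[ 77  77  76  77  78  77  78  78  76  77  79  83  65  22  34  36  34  35
  33  35  36  36  34  34  36  35  36  35  36  36  34  35  35  34  33  36
  34  36  35  34  35  34  34  34  36  34  34  32  28  68  80  77  75 134
 129  67  73  76  71  73]
198 [ 540.9 -318.6  136. ]
200 [ 541.7 -319.7  136. ]
202 [ 542.6 -320.9  136. ]
237 [ 558.1 -341.7  136. ]
240 [ 559.5 -343.5  136. ]
```

```bash
python3 -m handwheel '[[0.5,-0.3,30,0,0,0,0],[0,0,45,0,0,0,0],[0,0,40,0,0,0,0],[0,0,18,0,0,0,0],[0,0,0,0,0,0,0.4],[0,0,0,0,0,0,0.7],[0,0,0,0,0,0,1],[0,0,0,0,0,0,1],[0,0,0,0,0,0,1],[0,0,0,0,0,0,1]]';python3 -m handwheel '[[0,0,0,0,0,0,1],[0,0,0,0,0,0,1],[0,0,0,0,0,0,1]]'; python3 -c "
from h import *
go(549,-330,220,0.64)"
```

```text
t: 11.18
ee_pos: [549.0, -330.5, 87.3]
orientation: [1.407, 2.809, -0.0]
ft_force: [1.1, 0.9, 0.3]
width: 30.9
grasp_force: 0.0
t: 11.55
ee_pos: [548.9, -330.4, 87.2]
orientation: [-1.407, -2.809, 0.0]
ft_force: [-0.4, -0.4, 1.2]
width: 25.7
grasp_force: 30.0
t 11.55 pos [ 548.9 -330.4   87.2] yaw 0.642 tilt [-0.  0. -1.] q6 -1.2 F [-0.4 -0.4  1.2] w 25.7 g 30.0
 shift now-axes [   0.3    0.3 -132.8] turn rz 0.002  shift after turn [   0.3    0.3 -132.8]
```

```bash
python3 -m handwheel '[[0,0,-30,0,0,0,1],[0,0,-50,0,0,0,1],[0,0,-50,0,0,0,1],[0,0,-30,0,0,0,1],[0,0,0,0,0,0,1]]'; python3 - <<'E'
from h import *
a=cam('scene'); np.savez('s6.npz',**a); u,v=proj(a,(549,-330,170)); print(u,v)
u,v=int(u),int(v); cv2.imwrite('pics/s6.png',cv2.resize(a['frame'][v-45:v+45,u-45:u+45],(600,600),interpolation=2)); print(u-45,v-45)
go(502.3,-88.7,240,0.642)
E
```

```text
t: 12.18
ee_pos: [550.1, -331.1, 249.5]
orientation: [1.405, 2.805, -0.001]
ft_force: [0.2, 0.1, -2.1]
width: 25.7
grasp_force: 30.0
174.83089019789116 325.30824489424975
129 280
t 12.225 pos [ 549.  -330.5  247.2] yaw 0.642 tilt [ 0.001 -0.001 -1.   ] q6 -1.2 F [-0.4 -0.1 -2.4] w 25.7 g 30.0
 shift now-axes [221.6 107.4   7.1] turn rz 0.0  shift after turn [221.6 107.4   7.2]
```

View pics/s6.png

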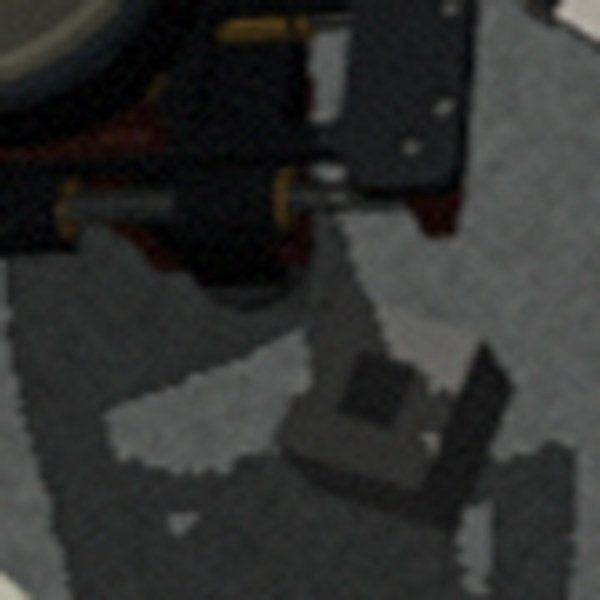

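```bash
python3 -m handwheel '[[48,17.3,-21.6,0,0,0,1],[48,17.3,-21.6,0,0,0,1],[48,17.3,-21.6,0,0,0,1],[48,17.3,-21.6,0,0,0,1],[48,17.3,-21.6,0,0,0,1],[48,17.3,-21.6,0,0,0,1],[48,17.3,-21.6,0,0,0,1],[48,17.3,-21.6,0,0,0,1],[0,0,0,0,0,0,1],[0,0,0,0,0,0,1]]'; python3 - <<'E'
from h import *
go(502.3,-88.7,215,0.642); o=sensors.get_obs(); p=o['ee_pos']
a=cam('scene'); np.savez('s7.npz',**a); u,v=proj(a,p-[0,0,75]); print(u,v)
u,v=int(u),int(v); cv2.imwrite('pics/s7.png',cv2.resize(a['frame'][v-50:v+30,u-40:u+40],(600,600),interpolation=2)); print(u-40,v-50)
E
```

```text
t: 13.48
ee_pos: [429.4, 59.8, 418.1]
orientation: [-1.405, -2.807, 0.003]
ft_force: [0.0, -0.7, -1.8]
width: 25.7
grasp_force: 30.0
t 13.475 pos [429.4  59.8 418.1] yaw 0.643 tilt [-0.003 -0.001 -1.   ] q6 -0.53 F [ 0.  -0.7 -1.8] w 25.7 g 30.0
 shift now-axes [-162.8  -30.1  203. ] turn rz 0.001  shift after turn [-162.6  -30.5  203.1]
235.70592422752048 130.4162819248284
195 80
```

View pics/s7.png

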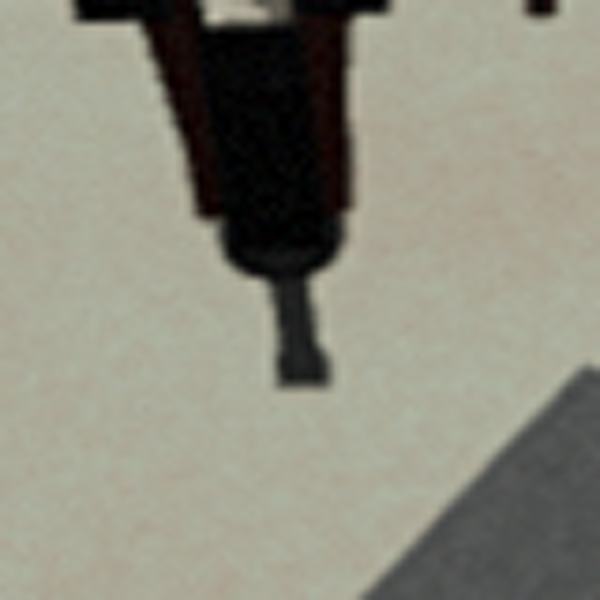

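The blade's broad side faces the scene camera: the tip is about 7 px wide and the shaft about 4.8 px, at (235,130). So the blade lies along 0.64, parallel to the tool's y, and turning +1.023 lines it up with the slot.

```bash
python3 -m handwheel '[[0,0,0,0,0,-0.17,1],[0,0,0,0,0,-0.17,1],[0,0,0,0,0,-0.17,1],[0,0,0,0,0,-0.17,1],[0,0,0,0,0,-0.17,1],[0,0,0,0,0,-0.173,1],[0,0,0,0,0,0,1]]'; python3 -c "
from h import *
go(502.8,-88.6,215,1.665)"
```

```text
t: 14.4
ee_pos: [429.8, 58.8, 418.7]
orientation: [0.142, -3.136, 0.001]
ft_force: [0.2, 0.2, -0.9]
width: 26.0
grasp_force: 30.0
t 14.4 pos [429.8  58.8 418.7] yaw 1.661 tilt [-0.002 -0.    -1.   ] q6 -1.55 F [ 0.2  0.2 -0.9] w 26.0 g 30.0
 shift now-axes [ -59.8 -153.3  203.6] turn rz -0.004  shift after turn [ -58.8 -153.6  203.7]
```

```bash
python3 -m handwheel '[[-12,-31,40,0,0,-0.004,1],[-12,-31,40,0,0,0,1],[-12,-31,40,0,0,0,1],[-12,-31,40,0,0,0,1],[-10.8,-29.6,43.7,0,0,0,1],[0,0,0,0,0,0,1],[0,0,0,0,0,0,1]]'; python3 - <<'E'
from h import *
go(502.8,-88.6,215,1.665)
w=cam('wrist'); np.savez('w8.npz',**w); im=w['frame'];g=im.max(2).astype(int)
print((-w['R'].T@w['t']).round())
C=np.array([502.3,-88.7]); e=np.array([np.cos(.094),np.sin(.094)]); f=np.array([-e[1],e[0]])
for s in ((1,1),(1,-1),(-1,-1),(-1,1)): print(s,np.round(proj(w,[*(C+19*s[0]*e+19*s[1]*f),117.1])))
print('tip',proj(w,sensors.get_obs()['ee_pos']-[0,0,74.7]),'collar',proj(w,sensors.get_obs()['ee_pos']-[0,0,17]))
def prof(d,z,lo,hi,off=(0,0)):
    return [(int(s),int(g[int(round(p[1])),int(round(p[0]))])) for s in np.arange(lo,hi,1) for p in [proj(w,[*(C+np.array(off)+s*d),z])] if 0<=p[1]<420 and 0<=p[0]<560]
print('along e',prof(e,117.1,-30,30,12*f)); print('along e',prof(e,117.1,-30,30,-12*f)); print('along f, e=-12',prof(f,117.1,-30,30,-12*e))
E
```

```text
t: 15.28
ee_pos: [503.2, -87.4, 216.4]
orientation: [0.149, -3.137, -0.001]
ft_force: [0.4, -0.3, -0.6]
width: 26.0
grasp_force: 30.0
t 15.275 pos [503.2 -87.4 216.4] yaw 1.666 tilt [-0.001  0.    -1.   ] q6 -1.86 F [ 0.4 -0.3 -0.6] w 26.0 g 30.0
 shift now-axes [ 0.5 -1.1  1.4] turn rz 0.001  shift after turn [ 0.5 -1.1  1.4]
[429. -94. 379.]
(1, 1) [292. 234.]
(1, -1) [242. 234.]
(-1, -1) [241. 185.]
(-1, 1) [293. 185.]
tip (np.float64(269.03554469095855), np.float64(222.0291277454727)) collar (np.float64(268.89955489535896), np.float64(255.15333640703605))
along e [(-30, 133), (-29, 132), (-28, 132), (-27, 131), (-26, 130), (-25, 131), (-24, 132), (-23, 94), (-22, 73), (-21, 75), (-20, 87), (-19, 107), (-18, 109), (-17, 107), (-16, 104), (-15, 106), (-14, 108), (-13, 104), (-12, 106), (-11, 105), (-10, 104), (-9, 107), (-8, 89), (-7, 90), (-6, 93), (-5, 92), (-4, 91), (-3, 94), (-2, 92), (-1, 92), (0, 92), (1, 93), (2, 92), (3, 93), (4, 94), (5, 94), (6, 98), (7, 105), (8, 104), (9, 103), (10, 107), (11, 97), (12, 53), (13, 43), (14, 57), (15, 63), (16, 61), (17, 61), (18, 62), (1
[... 741 characters left out ...]
4), (29, 32)]
along f, e=-12 [(-30, 129), (-29, 129), (-28, 128), (-27, 128), (-26, 128), (-25, 128), (-24, 127), (-23, 127), (-22, 128), (-21, 127), (-20, 128), (-19, 123), (-18, 105), (-17, 107), (-16, 107), (-15, 106), (-14, 105), (-13, 106), (-12, 107), (-11, 105), (-10, 106), (-9, 107), (-8, 106), (-7, 106), (-6, 107), (-5, 107), (-4, 107), (-3, 106), (-2, 107), (-1, 106), (0, 107), (1, 106), (2, 107), (3, 107), (4, 106), (5, 106), (6, 107), (7, 106), (8, 107), (9, 106), (10, 106), (11, 107), (12, 106), (13, 107), (14, 106), (15, 106), (16, 102), (17, 100), (18, 195), (19, 136), (20, 125), (21, 129), (22, 129), (23, 129), (24, 129), (25, 130), (26, 129), (27, 129), (28, 128), (29, 130)]
```

```bash
python3 -m handwheel '[[0.6,-0.9,5,0,0,0,1],[0,0,5,0,0,0,1],[0,0,0,0,0,0,1],[0,0,0,0,0,0,1]]'; python3 -c "
from h import *
go(502.5,-89,215,1.665)"
```

```text
t: 15.82
ee_pos: [502.9, -87.9, 206.5]
orientation: [-0.155, 3.137, -0.0]
ft_force: [0.4, 1.2, -1.3]
width: 26.0
grasp_force: 30.0
t 15.825 pos [502.9 -87.9 206.5] yaw 1.669 tilt [ 0. -0. -1.] q6 -1.87 F [ 0.4  1.2 -1.3] w 26.0 g 30.0
 shift now-axes [ 0.5 -1.  -8.5] turn rz 0.004  shift after turn [ 0.5 -1.  -8.5]
```

```bash
python3 -m handwheel '[[0.4,-0.9,5,0,0,0,1],[0,0,5,0,0,0,1],[0,0,3,0,0,0,1],[0,0,2,0,0,0,1],[0,0,0,0,0,0,1]]'; python3 -c "
from h import *
go(502.5,-89,187,1.665)"; python3 -m handwheel '[[0,0,1.5,0,0,0,1],[0,0,1.5,0,0,0,1],[0,0,0,0,0,0,1]]'; python3 -c "
from h import *
go(502.5,-89,187,1.665)"
```

```text
t: 16.45
ee_pos: [502.4, -89.1, 191.1]
orientation: [0.154, -3.137, -0.0]
ft_force: [-0.1, -0.1, -2.1]
width: 26.0
grasp_force: 30.0
t 16.45 pos [502.4 -89.1 191.1] yaw 1.669 tilt [-0.  0. -1.] q6 -1.87 F [-0.1 -0.1 -2.1] w 26.0 g 30.0
 shift now-axes [-0.1  0.1  4.1] turn rz 0.004  shift after turn [-0.1  0.1  4.1]
t: 16.82
ee_pos: [502.4, -89.0, 188.2]
orientation: [0.154, -3.138, -0.0]
ft_force: [-0.0, -0.1, -1.1]
width: 25.9
grasp_force: 30.0
t 16.825 pos [502.4 -89.  188.2] yaw 1.669 tilt [-0.  0. -1.] q6 -1.87 F [-0.  -0.1 -1.1] w 25.9 g 30.0
 shift now-axes [-0.1  0.   1.2] turn rz 0.004  shift after turn [-0.1  0.   1.2]
```

```bash
python3 -m handwheel '[[0,0,1.5,0,0,0,1],[0,0,1,0,0,0,1],[0,0,0,0,0,0,1]]'; python3 -m handwheel '[[0,0,1,0,0,0,1],[0,0,1,0,0,0,1],[0,0,0,0,0,0,1]]'; python3 -c "
from h import *
go(502.5,-89,182,1.665)"
```

```text
t: 17.2
ee_pos: [502.4, -89.0, 185.7]
orientation: [0.154, -3.138, -0.0]
ft_force: [0.0, -0.3, -1.8]
width: 25.7
grasp_force: 30.0
t: 17.58
ee_pos: [502.5, -89.0, 183.7]
orientation: [0.154, -3.138, -0.0]
ft_force: [-0.1, -0.1, -2.1]
width: 25.8
grasp_force: 30.0
t 17.575 pos [502.5 -89.  183.7] yaw 1.669 tilt [-0.  0. -1.] q6 -1.87 F [-0.1 -0.1 -2.1] w 25.8 g 30.0
 shift now-axes [-0.1  0.   1.7] turn rz 0.004  shift after turn [-0.1  0.   1.7]
```

```bash
python3 -m handwheel '[[0,0,0.8,0,0,0,1],[0,0,0,0,0,0,1]]' | grep -E 'pos|force'; python3 -m handwheel '[[0,0,0.8,0,0,0,1],[0,0,0,0,0,0,1]]'| grep -E 'pos|force'; python3 -m handwheel '[[0,0,0.6,0,0,0,1],[0,0,0,0,0,0,1]]'| grep -E 'pos|force'
```

```text
ee_pos: [502.5, -89.0, 183.0]
ft_force: [0.1, -0.1, -1.1]
grasp_force: 30.0
ee_pos: [502.4, -89.0, 182.1]
ft_force: [0.1, -0.0, -1.8]
grasp_force: 30.0
ee_pos: [502.6, -89.0, 181.7]
ft_force: [0.2, 0.5, 0.4]
grasp_force: 30.0
```

```bash
python3 -m handwheel '[[0,0,-0.5,0,0,0.15,1],[0,0,0.2,0,0,0.15,1],[0,0,0.35,0,0,0.15,1],[0,0,0.37,0,0,0.15,1],[0,0,0.37,0,0,0.15,1],[0,0,0.37,0,0,0.15,1],[0,0,0.37,0,0,0.15,1],[0,0,0.37,0,0,0.15,1],[0,0,0.37,0,0,0.15,1],[0,0,0,0,0,0,1]]'; python3 -c "
from h import *
go(502.5,-89,182,1.665);print(sensors.get_obs()['moment'])"
```

```text
t: 19.58
ee_pos: [502.4, -88.8, 179.2]
orientation: [-1.838, -2.547, -0.0]
ft_force: [0.0, 2.4, -2.2]
width: 26.0
grasp_force: 30.0
t 19.575 pos [502.4 -88.8 179.2] yaw 0.32 tilt [-0.  0. -1.] q6 -0.52 F [ 0.   2.4 -2.2] w 26.0 g 30.0
 shift now-axes [-0.2  0.  -2.8] turn rz -1.345  shift after turn [-0.1 -0.2 -2.8]
[ 0.39268665 -0.13503305  0.09830836]
```

```bash
python3 -m handwheel '[[0,0,0.3,0,0,0.12,1],[0,0,0.3,0,0,0.12,1],[0,0,0.3,0,0,0.12,1],[0,0,0.2,0,0,0.09,1],[0,0,0,0,0,0,1],[0,0,0,0,0,0,1],[0,0,0,0,0,0,1]]'; python3 - <<'E'
from h import *
go(502.5,-89,178,-0.13);print(sensors.get_obs()['moment'])
w=cam('wrist'); np.savez('w9.npz',**w); g=w['frame'].max(2).astype(int)
# head top-face far edges: column profiles up the image over the head
print((-w['R'].T@w['t']).round()); C=np.array([502.2,-89,112.9])
for s in (-1,1): print(proj(w,C+19*np.array([s*.99,.13*s,0])))
u,v=map(int,proj(w,C)); print(u,v)
for c in (u-15,u-8,u+8,u+15): print(c,g[v-50:v+5,c])
E
```

```text
t: 20.45
ee_pos: [502.6, -88.9, 178.2]
orientation: [-2.36, -2.073, -0.0]
ft_force: [0.9, 3.4, -2.9]
width: 25.9
grasp_force: 30.0
t 20.45 pos [502.6 -88.9 178.2] yaw -0.129 tilt [ 0.  0. -1.] q6 -0.07 F [ 0.9  3.4 -2.9] w 25.9 g 30.0
 shift now-axes [-0.1 -0.   0.2] turn rz 0.001  shift after turn [-0.1 -0.   0.2]
[ 0.57567699 -0.32560268  0.1214569 ]
[511. -15. 340.]
(np.float64(242.227406630087), np.float64(232.06000932796243))
(np.float64(297.96144758126877), np.float64(218.00601176749242))
269 225
254 [162  86  79  84  83  78 105 186 189 186 185 195 124 111 105 100  99  99
 103 102  81  82  77  74  69 112 114 114 112 112 110 112 112 111 111 108
 111 112 109 107 109 109 111  90  90  90  91  90  94  97  73  50  46  44
  61]
261 [202 104  78  83  66 158 196 193 200 122 110 114 116  99  99 101  92  91
  85  83  83  84  72  89 112 113 111 111 111 112 112 114 112 109 110 111
 110 108 107 108 110 102  91  91  91  83  71  74  56  47  46  49  60  64
  60]
277 [ 82  65 163 194 191 190 197 123 111 115 101  99 100 102  84  81  76  74
  72 123 183 183 185 191 121 108 112 112 112 110 111 112 111 109 107 109
 111 101  92  91  88  91 112  86  72  72  73  67  50  47  46  52  62  61
  61]
284 [105 191 194 191 189 198 124 111 106 101  91  88  87  84  83  84  72  58
 183 184 180 179 179 180 185 199 124 107 109 111 113 110 107 109 109 111
  92  91  93  94  94  94  93  90  91  90  90  83  82  80  61  45  45  48
  61]
```

```bash
python3 - <<'E'
from h import *
w=dict(np.load('w9.npz')); g=cv2.GaussianBlur(w['frame'].max(2),(3,3),0).astype(int); P=[];Q=[]
for c in range(248,292,2):
    col=w['frame'].max(2)[175:215,c].astype(int)
    # darkest band -> head face step: last rise by >20 above slot region
    d=col[1:]-col[:-1]; r=[i for i in range(8,34) if col[i+1]-col[i-1]>22]
    P.append((c,[175+i for i in r]))
print(P)
for a,b in (((254,199.5),(284,192)),((254,199.5),(277,194)),((261,198),(284,192))):
    A=ray(w,*a,113);B=ray(w,*b,113);print(np.arctan2(*(B-A)[1::-1]))
E
```

```text
[(248, [183, 194, 201]), (250, [183, 194, 200, 201]), (252, [183, 200]), (254, [199, 200]), (256, [199, 200]), (258, [198, 199]), (260, [198]), (262, [197, 198]), (264, [188, 197, 198]), (266, [187, 196, 197, 198]), (268, [187, 195, 196, 197]), (270, [195, 196, 197]), (272, [195, 196]), (274, [194, 195, 196]), (276, [194, 195]), (278, [193, 194, 195]), (280, [193, 194]), (282, [192, 193, 194]), (284, [192, 193]), (286, [191, 192, 193]), (288, [191, 192]), (290, [186, 190, 191, 192])]
0.1228681708933996
0.11238952701645383
0.1333504657431806
```

```bash
python3 -m handwheel '[[0,0,0.3,0,0,0.12,1],[0,0,0,0,0,0,1],[0,0,0,0,0,0,1],[0,0,0,0,0,0,1],[0,0,0,0,0,-0.15,1],[0,0,0,0,0,0,1],[0,0,-5,0,0,0,1],[0,0,-10,0,0,0,1],[0,0,-25,0,0,0,1],[0,0,-30,0,0,0,1]]'; python3 - <<'E'
from h import *
go(548.9,-330.4,245,-0.1);print(sensors.get_obs()['moment'])
w=cam('wrist'); np.savez('w10.npz',**w); g=w['frame'].max(2).astype(int)
C=np.array([502.2,-89,112.8]); u,v=map(int,proj(w,C)); print(u,v,(-w['R'].T@w['t']).round())
for c in range(u-24,u+25,8): print(c,v-35,g[v-35:v+5,c])
E
```

```text
t: 21.75
ee_pos: [502.3, -89.2, 249.1]
orientation: [-2.332, -2.105, 0.001]
ft_force: [0.8, 0.5, -1.6]
width: 25.8
grasp_force: 30.0
t 21.75 pos [502.3 -89.2 249.1] yaw -0.102 tilt [-0. -0. -1.] q6 -0.1 F [ 0.8  0.5 -1.6] w 25.8 g 30.0
 shift now-axes [-235.2   70.9    4.1] turn rz -0.002  shift after turn [-235.4   70.5    4.1]
[-0.06301165 -0.09862255 -0.07136039]
270 198 [509. -15. 411.]
246 163 [ 60  81  91  99 102 103  99  98 103  71  67  83  99  90  73 122 186 187
 183 182 181 185 199 178 169 129 122 131 132 140 144 143 138 139 140 142
 142 138 138 140]
254 163 [237 116  80  84  67 179 198 195 202 129 101  88  78  81  99 190 192 190
 187 187 189 190 185 185 190 193 120 110 111  96  94  91  93  91  91  97
  97 102 104 102]
262 163 [147  86  67  89 202 207 121 108 107 103  92  77  84  72 193 195 189 188
 186 189 190 184 185 188 190 193 125 113  95  94  92 102 113 113 114 115
 119  89  74  96]
270 163 [ 81  72 164 201 199 205 129  98 102 106  80  85  76 128 190 190 187 186
 189 193 188 184 187 188 192 122 113 100  96  92  97 113 116 114 115 117
  98  76  89  97]
278 163 [ 68 196 204 199 204 124  95  98 102  90  84  80  90 191 191 188 187 188
 190 188 184 186 188 186 184 197 115  91  94  92 107 116 114 114 116 107
  76  82  97  99]
286 163 [192  97  99 125 100  95  93 168 118  83  81  61 192 193 188 188 186 189
 191 183 184 189 185 182 185 186 190 200 125 110 115 116 116 116 109 108
 105 104 105 106]
294 163 [100  70  63  99 101  70 211 229 222 221 221 218 218 220 223 224 223 223
 222 219 219 220 224 224 229 145 130 133 138 135 134 137 137 136 137 137
 136 137 138 137]
```

```bash
python3 -m handwheel '[[-47,14.1,0,0,0,0,1],[-47,14.1,0,0,0,0,1],[-47,14.1,0,0,0,0,1],[-47,14.1,0,0,0,0,1],[-47.2,14.3,0,0,0,0,1],[0,0,20,0,0,0,1],[0,0,20,0,0,0,1],[0,0,0,0,0,0,1],[0,0,0,0,0,0,1]]'; python3 -c "
from h import *
go(549,-330.4,87.5,-.1)"
```

```text
t: 22.92
ee_pos: [549.4, -329.7, 208.4]
orientation: [2.33, 2.107, 0.0]
ft_force: [0.4, 0.7, -1.4]
width: 26.4
grasp_force: 30.0
t 22.925 pos [ 549.4 -329.7  208.4] yaw -0.1 tilt [ 0. -0. -1.] q6 -0.46 F [ 0.4  0.7 -1.4] w 26.4 g 30.0
 shift now-axes [ -0.7  -0.4 120.9] turn rz -0.0  shift after turn [ -0.7  -0.3 120.9]
```

```bash
python3 -m handwheel '[[-0.7,-0.3,30,0,0,0,1],[0,0,25,0,0,0,1],[0,0,15,0,0,0,1],[0,0,0,0,0,0,1]]'|grep -E 'pos|ft_'; python3 -m handwheel '[[0,0,12,0,0,0,1],[0,0,12,0,0,0,1],[0,0,12,0,0,0,1],[0,0,10,0,0,0,1],[0,0,0,0,0,0,1],[0,0,0,0,0,0,1]]'|grep -E 'pos|ft_'
```

```text
ee_pos: [548.6, -330.5, 137.6]
ft_force: [0.0, 0.4, -0.8]
ee_pos: [548.9, -331.0, 92.1]
ft_force: [1.0, -0.1, -2.1]
```

```bash
python3 -m handwheel '[[0,0,2,0,0,0,1],[0,0,1.5,0,0,0,1],[0,0,0.8,0,0,0,1],[0,0,0,0,0,0,1]]'|grep -E 'pos|ft_'; python3 -m handwheel '[[0,0,0.5,0,0,0,1],[0,0,0,0,0,0,1]]'|grep -E 'pos|ft_'
```

```text
ee_pos: [548.7, -330.9, 87.6]
ft_force: [0.0, -0.2, -1.5]
ee_pos: [548.8, -330.9, 87.2]
ft_force: [-0.6, -0.4, -1.5]
```

```bash
python3 -m handwheel '[[0,0,0.5,0,0,0,1],[0,0,0,0,0,0,1]]'|grep -E 'pos|ft_'; python3 -m handwheel '[[0,0,0,0,0,0,0.8],[0,0,0,0,0,0,0.5],[0,0,0,0,0,0,0.2],[0,0,0,0,0,0,0],[0,0,0,0,0,0,0],[0,0,-20,0,0,0,0],[0,0,-40,0,0,0,0],[0,0,-50,0,0,0,0],[0,0,-40,0,0,0,0],[0,0,0,0,0,0,0]]'; python3 - <<'E'
from h import *
w=cam('wrist'); np.savez('w11.npz',**w); im=w['frame']; g=im.max(2).astype(int)
u,v=map(int,proj(w,(549,-330,136))); print(u,v); print(g[v-45:v+30,u]); print(g[v,u-35:u+35])
go(493,40,240,.072)
E
```

```text
ee_pos: [548.9, -330.9, 87.2]
ft_force: [-2.1, 0.4, 5.2]
t: 26.42
ee_pos: [550.8, -332.1, 242.2]
orientation: [2.325, 2.101, 0.004]
ft_force: [0.1, 0.1, -0.4]
width: 87.5
grasp_force: 0.0
266 205
[131 131 133 129 129 129 129 129 134 117  54  81  85  85  85  93  47  31
  30  31  32  31  30  32  30  30  31  31  31  28  29  31  36  36  36  36
  36  34  34  34  36  34  34  36  32  33  34  34  35  34  33  34  35  35
  35  34  33  34  37  33  34  30  44  73  75  71  79  76  73  69  71  71
  73  76  73]
[67 68 68 66 68 68 66 61 62 68 67 71 76 77 76 78 77 83 33 31 32 33 36 33
 36 34 34 35 35 32 35 36 35 37 36 33 36 34 34 34 37 36 31 33 33 35 36 33
 36 35 28 29 84 78 76 74 76 77 76 76 76 76 75 75 73 69 64 71 67 70]
t 26.475 pos [ 549.6 -331.4  239.6] yaw -0.101 tilt [ 0.004 -0.002 -1.   ] q6 -0.46 F [ 0.1 -0.7 -0. ] w 88.3 g 0.0
 shift now-axes [363.8 -93.8  -1.5] turn rz -0.173  shift after turn [374.5 -29.8  -0.4]
```

Driver is home, seated with a 5 N contact at the original height. Now I go back to the post.

```bash
python3 -m handwheel '[[0,0,0,0,0,-0.172,0],[53.5,-4.3,0,0,0,0,0],[53.5,-4.3,0,0,0,0,0],[53.5,-4.3,0,0,0,0,0],[53.5,-4.3,0,0,0,0,0],[53.5,-4.3,0,0,0,0,0],[53.5,-4.3,0,0,0,0,0],[53.5,-4,0,0,0,0,0],[0,0,0,0,0,0,0],[0,0,0,0,0,0,0]]'; python3 - <<'E'
from h import *
go(492.5,39.5,46,.072)
w=cam('wrist'); np.savez('w12.npz',**w); g=w['frame'].max(2).astype(int)
u,v=map(int,proj(w,(492.6,40,74))); print(u,v); print(g[v-25:v+25,u]); print(g[v,u-25:u+25])
E
```

```text
t: 27.72
ee_pos: [492.0, 40.5, 236.1]
orientation: [-2.14, -2.299, 0.002]
ft_force: [-0.2, 0.1, -0.2]
width: 87.8
grasp_force: 0.0
t 27.725 pos [492.   40.5 236.1] yaw 0.072 tilt [-0.001 -0.    -1.   ] q6 -0.01 F [-0.2  0.1 -0.2] w 87.8 g 0.0
 shift now-axes [ -1.    0.6 190.1] turn rz -0.0  shift after turn [ -1.    0.4 190.1]
270 192
[201 200 199 202 211 150  79  70  77  76  76  78  76  76  77  74  66 118
 183 186 110  99  99 100 100 102 100  99  99  99 101  99  99  96  75  98
  99 100  99  97  98  98  96  96  96  95  95  96  96  95]
[ 60  59  59  60  58  44 129 123 121 121 122 120 121 121 118 121 127  89
 104 101 102  99 100 100 102 102 101  99  99  98  99 100 101 104  82 122
 119 120 119 118 119 120 116 118 121 127  51  55  58  59]
```

```bash
python3 -m handwheel '[[-1,0.4,50,0,0,0,0],[0,0,50,0,0,0,0],[0,0,50,0,0,0,0],[0,0,39,0,0,0,0],[0,0,0,0,0,0,0.4],[0,0,0,0,0,0,0.7],[0,0,0,0,0,0,1],[0,0,0,0,0,0,1],[0,0,0,0,0,0,1],[0,0,0,0,0,0,1]]';python3 -m handwheel '[[0,0,0,0,0,0,1],[0,0,0,0,0,0,1],[0,0,0,0,0,0,1],[0,0,0,0,0,0,1]]'; python3 -c "
from h import *
go(486.2,131.3,46.8,.07)"
```

```text
t: 29.02
ee_pos: [493.1, 39.7, 48.0]
orientation: [2.141, 2.299, 0.001]
ft_force: [0.0, 0.0, 0.2]
width: 31.5
grasp_force: 0.0
t: 29.52
ee_pos: [492.8, 39.7, 47.6]
orientation: [-2.141, -2.299, 0.0]
ft_force: [-1.0, 1.5, 0.5]
width: 15.8
grasp_force: 30.0
t 29.525 pos [492.8  39.7  47.6] yaw 0.071 tilt [-0.  0. -1.] q6 -0.01 F [-1.   1.5  0.5] w 15.8 g 30.0
 shift now-axes [91.9 -0.1  0.8] turn rz 0.001  shift after turn [91.9 -0.2  0.8]
```

```bash
python3 -m handwheel '[[3,0,0,0,0,0,1],[4,0,0,0,0,0,1],[4,0,0,0,0,0,1],[4,0,0,0,0,0,1],[4,0,0,0,0,0,1],[4,0,0,0,0,0,1]]'; python3 -m handwheel '[[4,0,0,0,0,0,1],[6,0,0,0,0,0,1],[9,0,0,0,0,0,1],[10,0,0,0,0,0,1],[10,0,0,0,0,0,1],[10,0,0,0,0,0,1],[10,0,0,0,0,0,1],[6,0,0,0,0,0,1],[3,0,0,0,0,0,1],[0,0,0,0,0,0,1]]'; python3 -m handwheel '[[0,0,0,0,0,0,0.7],[0,0,0,0,0,0,0.4],[0,0,0,0,0,0,0],[0,0,0,0,0,0,0],[0,0,0,0,0,0,0],[0,0,-30,0,0,0,0],[-20,0,-50,0,0,0,0],[-40,0,-50,0,0,0,0],[-40,0,-60,0,0,0,0],[0,0,0,0,0,0,0]]'; python3 - <<'E'
from h import *
go(486.2,131.3,46.8,.07)
w=cam('wrist'); np.savez('w13.npz',**w); g=w['frame'].max(2).astype(int)
u,v=map(int,proj(w,(486,131,74))); print(u,v); print(g[v-25:v+25,u]); print(g[v,u-25:u+25])
E
```

```text
t: 30.28
ee_pos: [491.5, 62.0, 47.6]
orientation: [2.14, 2.299, -0.001]
ft_force: [-0.5, -6.7, 1.7]
width: 15.7
grasp_force: 30.0
t: 31.52
ee_pos: [486.4, 131.0, 47.6]
orientation: [-2.141, -2.298, -0.001]
ft_force: [-1.3, 2.7, 1.1]
width: 15.6
grasp_force: 30.0
t: 32.78
ee_pos: [495.8, 35.3, 232.5]
orientation: [2.14, 2.292, 0.009]
ft_force: [0.0, 0.1, -0.4]
width: 87.7
grasp_force: 0.0
t 32.775 pos [495.8  35.3 232.5] yaw 0.068 tilt [ 0.008  0.    -1.   ] q6 -0.02 F [ 0.   0.1 -0.4] w 87.7 g 0.0
 shift now-axes [ 96.5  -4.6 185.6] turn rz -0.002  shift after turn [ 96.4  -2.9 185.7]
264 80
[210 208 203 204 204 203 202 202 202 203 203 203 202 204 209 148 197 201
 197 194 189 185 186 188 189 189 185 185 189 188 187 185 185 188 178  81
  54  54 104 106 105 102 103 102  99  89 183 188 184 184]
[ 94  94  95  26 102 220 206 203 201 202 202 203 202 202 204 209 135 192
 192 192 189 188 187 185 188 189 190 188 185 184 182 184 187 191 185 131
 211 204 204 202 203 203 202 202 203 202 207 224  29  76]
```

The drag was felt as a -6.7 N pull while the head was under the pad, and the post now stands where it should (264,80), about 91 mm out. I hand in.

```bash
python3 -m handwheel '[[0,0,0,0,0,0,0],[0,0,0,0,0,0,0],[0,0,0,0,0,0,0],[0,0,0,0,0,0,0]]' >/dev/null; python3 -c "
from h import *
print(ctrl.close_job())"
```

```text
the job is handed in; nothing more can be done
None
```

The job is handed in at about 34 s, with no verdict returned: by my measurements the screw is set to about 3.2 rad, the driver is back in its stand, and the block was drawn out against the drag to about 91 mm from the screw axis; I kept clear of the parcels and tape but did not re-check them at the end.

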